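Index the pantry carousel and draw out the tin

TASK

Turn the carousel until the bay with the food tin faces the landing: press the black pad to lift the spring index pin out of its slot, push the tray round, and let the pin drop fully into the next slot so that the tray is locked again. Then draw the tin out of its bay so that it stands upright on the landing, wholly off the tray, and leave everything else standing where it is in its bay or on the worktop.

Things in the scene. Friction and masses are not known exactly. Their poses are not given: they have to be found in the camera images.
- carousel: Fixed base of a round turntable carousel. Origin on the turning axis at worktop height, z up; x points from the axis along the middle of the landing. Opposite the landing the base carries a raised aluminium index sector, 134 to 158 mm from the axis, top 44 mm high, with three radial slots 13 mm wide, 45 degrees apart.
- landing (a point): Centre of the top of the landing, a fixed pale wooden deck 124 to 261 mm out from the turning axis, 76 mm wide between aluminium rails, 22.5 mm above the worktop (1.5 mm below the tray top). Rails and end lip stand 11 mm above the deck. Axes as the carousel's: x points outward.
- tray (a joint): Angle of the wooden tray about the vertical axis, rad, positive anticlockwise from above; 0 at the start. Slots at -0.785, 0, +0.785 (play 0.03); stops at +-0.95. With the pin up it turns with 1 to 2 N at the pad.
- hub (a point): Centre of the tray's top, 24 mm above the worktop, on the turning axis. Tray radius 121 mm; eight 45 degree bays, open outward, parted by dividers 3 mm thick and 12 mm high; the round hub is 21 mm in radius and 17 mm high. At tray angle 0 one bay faces the landing.
- lever (a joint): Angle of the spring lever on the tray's edge, rad: 0 = pin fully down in a slot; about 0.15 = pin resting on the sector between slots; 0.26 = pad fully pressed. The pad takes 7 N to start and 10 N fully down. Let go between slots, the pin rides on the sector and drops by itself over the next slot. Pushing the pad sideways anticlockwise with over 7 N can lift a seated pin.
- pad (a point): Centre of the floor of the lever's black pad, 70 mm high with the pin down, 149 mm from the turning axis. Fully pressed it sinks 12 mm and shifts 5 mm anticlockwise. Open dish, inside 50 mm along the tray's edge (point y, anticlockwise) by 40 mm across (point x, outward), rim 20 mm high: closed fingertips in it can press it and push the tray round by the rim.
- tin_centre (a point): Centre of the food tin, a straight-sided upright can 57 mm in diameter and 72 mm high, 0.13 to 0.25 kg. It stands 88 mm from the turning axis in the bay on the left or right of the bay that faces the landing. z is the tin's axis.
- pod: Coffee pod, a small cup with foil top, 51 mm wide and 44 mm high, standing in another bay; origin at the centre of its underside. Stays on the tray.
- glass: Small clear espresso glass, 50 mm wide and 63 mm high, in the bay that faces the landing at the start; origin at the centre of its underside. Stays on the tray.
- lemon: Lemon, 71x56x55 mm, lying on the worktop, a bystander.
- timer: Round kitchen timer, 65 mm wide and 52 mm high, a bystander.
- candle: Tea light, 38 mm wide and 18 mm high, a bystander.
There are look-alikes about, which are no part of the job. Leave any green look-alike of the pod alone.

How it is judged:
By the outcome, as a careful person would: the job done as asked, in the order asked, and still so for the second after the job is handed in, with the robot touching nothing.
It also fails if it takes over 54 s, if anything falls off the work surface, if the arm or the gripper's body presses on something with over 40 N, if the wrist force passes 120 N, or if a joint passes its speed limit or range.

ROBOT

A 6-joint arm with a two-finger parallel gripper is mounted at the origin on a cart in front of the work surface, level with it; the furniture and walls round the work are solid. World frame = base frame: x ahead of the robot, y to its left, z up, the work surface at z = 0. Lengths are in m, angles in rad, forces in N, time in s.
With the tool pointing down it reaches from about 0.35 to 0.975 m from the base axis. Payload 4.9 kg.
Tool frame: the origin (TCP) lies at the very end of the fingers, on their centre line; the grasp point (between the pads) lies 19 mm behind it; z points along the fingers, y is the line along which they close (so a half turn about z gives the same grasp; the last joint's range is limited). The gripper opens to 85 mm and grips with 20 to 120 N. Pads are 22 mm wide; open, the fingers measure 114 mm over their backs; the gripper's body (76 mm by 85 mm) begins 54 mm behind the grasp point. The pads swing forward as they close: fully open they stand 13 mm farther back than shut.
Start: joints at [-0.119, 0.053, 1.613, -0, 1.476, -0.119], TCP at [0.625, 0, 0.231] pointing down, gripper open.
Joint ranges: [-3.01, 3.01], [-1.01, 2.22], [0.06, 2.58], [-1.02, 4.17], [0.09, 2.62], [-3.14, 3.14]. Speed limits (rad/s): [2.57, 2.57, 3.14, 3.14, 3.14, 3.14].

INTERFACE

Orientations are given as a rotation vector (axis times angle).
In Python, from station import get_obs, get_image, finish_job gives the robot as it stands. The module is installed in compiled form; this text tells all that it offers.
- The arm moves only by the tool carry_out, never from a script. Its argument "rows" is a list of rows, each a list of 7 numbers: the turn, a rotation vector about the tool's x, y, z as a fraction of full scale, then the shift along the tool's x, y, z as a fraction of full scale, then the closure, from -1 (fully open) to 1 (shut). A call has 1 to 5 rows; each row is the pose to reach, as a shift and turn from the pose commanded when the call began, along the tool's axes at that moment, turning the shorter way round; what a row does not reach only later rows make up. Full scale, the value 1, is 300 mm for a shift and pi rad for a turn. A row lasts 1/10 s, in which the tool goes at most 50 mm and 8.59 degrees, less where a joint would pass 70% of its speed; a pose out of reach is approached as far as the arm can. A call with a number of a shift or a turn outside -1 to 1 is refused whole. A call with a gripper value outside its range is refused whole. The fingers move at their own pace and stop on an object; "force" is the grip in N (left out, the last holds). Time passes only in rows, so rows that repeat a pose let the fingers close. It gives the time, the measured TCP pose, the force, the opening and the grip force at its end, in the units of the state.
- get_obs(): the state, without advancing time (a new reading comes with each control period).
- get_image(name): name is "scene" or "side" or "wrist"; returns a dict with "img" (400x640x3 uint8, blue, green, red), "mtx" (3x3 intrinsics, pixels), "R" (3x3) and "t" (3): a world point X has camera coordinates R X + t. Camera axes: x right, y down, z forward; pixel columns grow to the right and rows downward; lengths in m; the calibration is good to about 2 mm. A picture is of the moment at which its call begins. There is no depth.
- finish_job(): hands the job in; it is judged then, once.
The state is a dict: "t": time; "q": joint angles; "dq": joint speeds; "effort": joint torques, N m; "tool_pos": TCP position; "tool_rot": TCP orientation; "contact_force": force on the tool from outside, world axes, zero at the start; "wrist_torque": the same for the moment, N m; "opening": finger opening in m; "grip_force": force on a finger pad.
Only numpy, scipy, OpenCV 4.12 (cv2) and the standard library are available. Lean on these libraries where they do the work, as an engineer would, in place of code of your own. Each camera call takes 0.05 s, during which the arm holds its last target. There are 200 camera calls.

## Working session

There is one attempt and no reset: what is moved stays moved. The work goes in short steps, Python scripts to look and compute and a tool call to move; the robot and the scene stay as the last step left them, time stands still between calls to the robot, and variables do not carry over. Pictures are saved under pics/ and viewed, at most 10 in all, crops included, and the job is handed in when it is done.

Besides the shell and the picture viewer there is one more tool, called after "Call:" by a JSON object that holds its "api" and its "payload", one argument or row to a line. carry_out: Moves the arm, as the interface text tells. Shift numbers are shares of 300 mm and turn numbers shares of pi rad, none past 1 either way. Its arguments: {"type":"object","properties":{"rows":{"type":"array"},"force":{"type":"number"}},"required":["rows"]}

```bash
mkdir -p pics; python3 - <<'E'
from station import *
import cv2
o=get_obs();print(o['tool_pos'],o['tool_rot'],o['t'],o['opening'])
for n in("scene","side"):
    d=get_image(n);cv2.imwrite(f"pics/{n}0.png",d['img']);print(n,d['mtx'].tolist(),d['R'].tolist(),d['t'].tolist())
E
```

```text
[6.24381409e-01 5.25645363e-05 2.30077677e-01] [-2.22036944e+00 -2.22022558e+00  1.95069369e-03] 0.0 0.08551028693180243
scene [[438.0160760524143, 0.0, 321.72449939410166], [0.0, 438.0160760524143, 198.81714982176513], [0.0, 0.0, 1.0]] [[-0.7278494093644783, -0.6856344477890323, -0.011859228170887021], [-0.24550201819010295, 0.2766876186487993, -0.9290708911332024], [0.6402843090005927, -0.6733122349189011, -0.36971156048485676]] [0.4401911078359543, 0.2392373869011715, 0.8007053227704183]
side [[398.6501200287923, 0.0, 317.21424461009383], [0.0, 398.6501200287923, 197.0914314084254], [0.0, 0.0, 1.0]] [[0.9373208694605117, -0.3478581511984231, 0.02059840572970045], [-0.14863471043555748, -0.45256857520988425, -0.8792550298896409], [0.31517822026201037, 0.8210824510226183, -0.4759057659822597]] [-0.5652249823767453, 0.1693497663475751, 0.8847141711647601]
```

View pics/scene0.png

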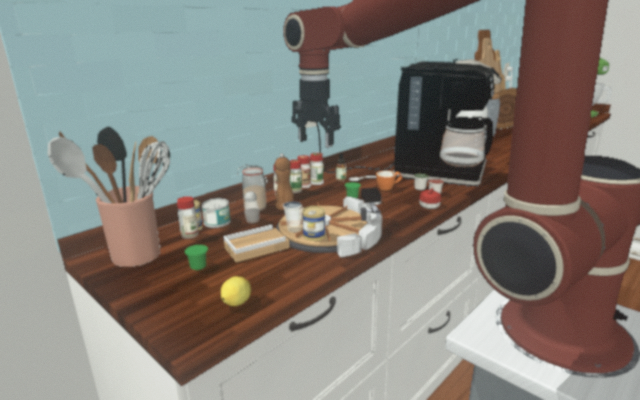

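View pics/side0.png

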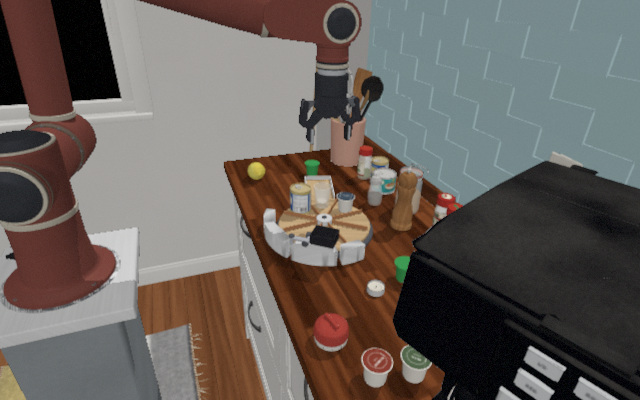

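The scene shows the carousel around (330,228) with the landing at (255,242), and the side view shows it at (322,228) with the landing at (320,190). The tin candidate is at scene (313,222) / side (300,198). Another can stands behind at side (380,168). I'll enlarge both.

```bash
python3 - <<'E'
import cv2,numpy as np
a=cv2.imread("pics/scene0.png")[165:275,205:405];b=cv2.imread("pics/side0.png")[150:275,240:400]
a=cv2.resize(a,(800,440),interpolation=cv2.INTER_CUBIC)[:,100:800]
b=cv2.resize(b,(768,600),interpolation=cv2.INTER_CUBIC)
cv2.imwrite("pics/a.png",a);cv2.imwrite("pics/b.png",b)
E
```

```text
(no output)
```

View pics/b.png

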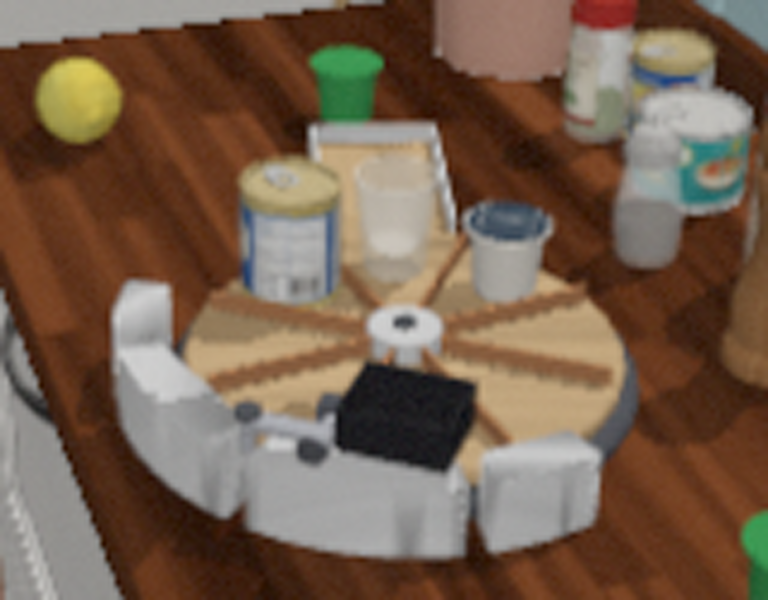

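View pics/a.png

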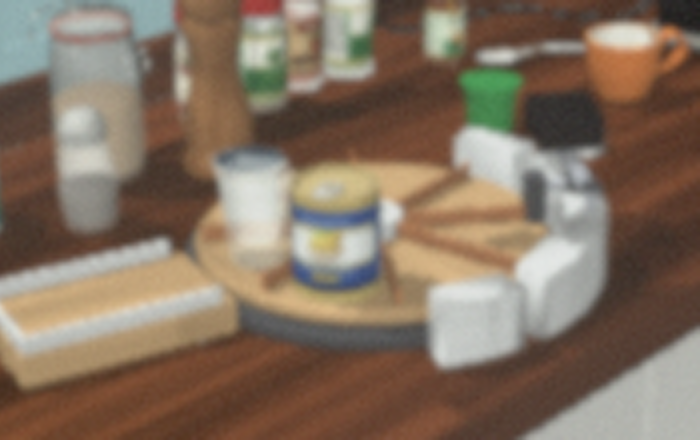

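Crop b: the blue/gold/white tin, with its lid centre at crop (290,185), is side pixel (300,188). It stands on the tray next to the glass, crop (395,220). The gold/blue can at side (380,165) and the teal one at (385,180) are on the worktop, so they are look-alikes. The pod, crop (507,250), is on the other side of the glass. The black pad is at crop (407,415).

```bash
cat > h.py <<'E'
import numpy as np
from station import *
def ray(d,p,z):
    R=np.array(d['R']);t=np.array(d['t']);c=-R.T@t
    v=R.T@np.linalg.inv(np.array(d['mtx']))@np.array([p[0],p[1],1.]);return (c+v*(z-c[2])/v[2])
def proj(d,X):
    x=np.array(d['R'])@np.array(X)+d['t'];x=np.array(d['mtx'])@x;return x[:2]/x[2]
E
python3 - <<'E'
from h import *
import cv2
s=get_image("side");g=get_image("scene")
B=lambda x,y:(240+x/4.8-.4,150+y/4.8-.4)
A=lambda x,y:(230+x/4-.4,165+y/4-.4)
P=lambda n,d,p,z:print(n,ray(d,p,z).round(4)[:2])
P('hub',s,B(405,322),.041);P('tin',s,B(290,185),.096);P('tin',g,A(337,180),.096)
P('tinbase front',s,B(290,300),.024)
P('lipL',s,B(310,125),.0335);P('lipR',s,B(437,125),.0335)
P('g lip1',g,A(0,330),.0335);P('g rail end near',g,A(222,292),.0335);P('rail end far',g,A(168,240),.0335)
for q in[(370,365),(477,380),(447,468),(337,445)]:P('pad',s,B(*q),.09)
# tray wood mask, side: fit circle on edge points
im=s['img'];h=cv2.cvtColor(im,cv2.COLOR_BGR2HSV)
P('trayL',s,B(184,355),.024);P('trayR',s,B(625,370),.024)
P('tray g L',g,A(193,245),.024);P('tray g bottom',g,A(330,326),.024);P('tray g top',g,A(390,163),.024)
P('glass base',s,B(395,265),.024);P('pod',s,B(510,215),.068)
for q in [(215,290),(583,290),(610,378),(215,382)]:P('div',s,B(*q),.036)
E
```

```text
hub [ 0.6135 -0.0201]
tin [0.5716 0.0527]
tin [0.5718 0.062 ]
tinbase front [0.5704 0.0493]
lipL [0.6496 0.2476]
lipR [0.7305 0.2215]
g lip1 [0.666  0.2545]
g rail end near [0.6047 0.1321]
rail end far [0.6878 0.1046]
pad [ 0.5528 -0.1266]
pad [ 0.5961 -0.1549]
pad [ 0.5558 -0.2159]
pad [ 0.5159 -0.184 ]
trayL [0.4975 0.0117]
trayR [ 0.7191 -0.0785]
tray g L [0.6852 0.0856]
tray g bottom [0.5361 0.1065]
tray g top [ 0.6836 -0.1074]
glass base [0.642  0.0683]
pod [0.6966 0.0297]
div [0.5275 0.0538]
div [ 0.7253 -0.0118]
div [ 0.6985 -0.0995]
div [ 0.501  -0.0373]
```

Call:
{"api": "carry_out", "payload": {
  "rows": [
    [0,0,0,-0.15,-0.05,0,1],
    [0,0,0,-0.3,-0.1,0,1],
    [0,0,0,-0.4,-0.15,0,1],
    [0,0,0,-0.4,-0.15,0,1],
    [0,0,0,-0.4,-0.15,0,1]
  ],
  "force": 60
}}

```text
t: 0.7
tool_pos: [0.5798, -0.1203, 0.2312]
tool_rot: [-2.223, -2.219, -0.001]
contact_force: [0.5, -0.2, 0.1]
opening: 0.0123
grip_force: 0.0
```

```bash
python3 - <<'E'
from h import *
import cv2
o=get_obs();print(o['tool_pos'],o['opening'],o['t'])
w=get_image("wrist");cv2.imwrite("pics/w1.png",w['img']);np.savez("w1.npz",mtx=w['mtx'],R=w['R'],t=w['t'])
E
```

```text
[ 0.57978632 -0.12030946  0.23116332] 0.012304980053032676 0.7
```

View pics/w1.png

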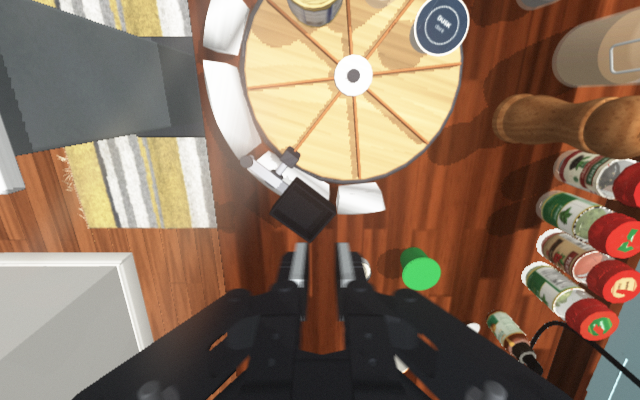

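The wrist view shows the hub at (353,75), the pad quad at (297,177), (337,207), (313,242), (270,210), and the pod at (442,25). The fingers are nearly shut.

```bash
python3 - <<'E'
from h import *
w=dict(np.load("w1.npz"))
hub=ray(w,(353,75),.041)[:2];print('hub',hub, 'cam',-w['R'].T@w['t'])
def P(n,p,z):
    X=ray(w,p,z)[:2];d=X-hub;print(n,X.round(4),'r',np.hypot(*d).round(4),'ang',(np.degrees(np.arctan2(d[1],d[0]))%360).round(1))
for p in [(297,177),(337,207),(313,242),(270,210),(303,209)]:P('pad',p,.09)
for p in [(300,150),(357,178),(425,140),(460,65),(247,95),(258,15)]:P('div',p,.036)
for p in [(245,55),(205,60),(252,155),(335,190)]:P('slot',p,.044)
P('pivot',(288,157),.06);P('pod',(442,24),.068);P('candle',(367,268),.018)
E
```

```text
hub [ 0.61387871 -0.0134021 ] cam [ 0.58032988 -0.03763857  0.37387219]
pad [ 0.5553 -0.1122] r 0.1149 ang 239.4
pad [ 0.5964 -0.1448] r 0.1326 ang 262.4
pad [ 0.5707 -0.1857] r 0.1777 ang 255.9
pad [ 0.5258 -0.148 ] r 0.1609 ang 236.8
pad [ 0.5606 -0.147 ] r 0.1438 ang 248.3
div [ 0.555  -0.0939] r 0.0997 ang 233.8
div [ 0.623  -0.1278] r 0.1148 ang 274.6
div [ 0.7    -0.0826] r 0.1105 ang 321.2
div [ 0.7284 -0.0034] r 0.115 ang 5.0
div [ 0.4983 -0.0331] r 0.1173 ang 189.7
div [0.516  0.0434] r 0.1132 ang 149.9
slot [0.5015 0.0056] r 0.114 ang 170.4
slot [0.4596 0.001 ] r 0.155 ang 174.7
slot [ 0.5004 -0.0981] r 0.1417 ang 216.7
slot [ 0.5962 -0.1405] r 0.1283 ang 262.1
pivot [ 0.5435 -0.0975] r 0.1097 ang 230.1
pod [0.6923 0.0281] r 0.0888 ang 27.9
candle [ 0.6444 -0.2647] r 0.2531 ang 276.9
```

Call:
{"api": "carry_out", "payload": {
  "rows": [
    [0,0,0.045,-0.05,-0.03,0.1,1],
    [0,0,0.09,-0.11,-0.07,0.2,1],
    [0,0,0.13,-0.11,-0.07,0.3,1],
    [0,0,0.17,-0.11,-0.07,0.37,1],
    [0,0,0.21,-0.11,-0.07,0.37,1]
  ]
}}

```text
t: 1.25
tool_pos: [0.5568, -0.1506, 0.1156]
tool_rot: [-2.818, -1.374, 0.008]
contact_force: [1.0, -0.4, -0.2]
opening: 0.0
grip_force: 0.0
```

```bash
python3 - <<'E'
from h import *
import cv2
o=get_obs();print(o['tool_pos'],o['tool_rot'],o['opening'],o['t'],o['contact_force'])
w=get_image("wrist");s=get_image("side");g=get_image("scene")
p=o['tool_pos'];u,v=proj(s,p);u,v=int(u),int(v);print(u,v,proj(w,p),proj(w,[*p[:2],.09]))
print(proj(s,p),proj(g,p))
c=s['img'][v-50:v+50,u-64:u+64];c=cv2.resize(c,(400,312),interpolation=cv2.INTER_CUBIC)
d=cv2.resize(w['img'],(400,250))
cv2.imwrite("pics/c2.png",np.vstack([c,d]))
E
```

```text
[ 0.55680662 -0.15059593  0.11558789] [-2.81809074 -1.37446313  0.00770827] 4.550160654071865e-05 1.25 [ 0.97513055 -0.43693588 -0.22237307]
322 221 [320.05690024 256.02217344] [320.57800959 235.54702225]
[322.39141586 221.10988592] [371.00699536 182.05958147]
```

View pics/c2.png

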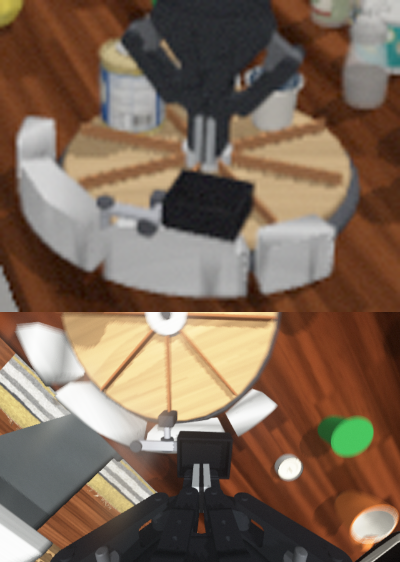

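The fingertips hang over the dish: the dish spans wrist px x 285–370, y 192–261, and the TCP projects to about (321,236). Pad axes match the tool. Next I press.

Call:
{"api": "carry_out", "payload": {
  "rows": [
    [0,0,0,0.008,0,0.08,1],
    [0,0,0,0.008,0,0.14,1],
    [0,0,0,0.008,0,0.17,1],
    [0,0,0,0.008,0,0.19,1],
    [0,0,0,0.008,0,0.19,1]
  ]
}}

```text
t: 1.9
tool_pos: [0.5625, -0.1516, 0.0657]
tool_rot: [2.817, 1.384, 0.004]
contact_force: [-0.5, 0.1, 8.9]
opening: 0.0001
grip_force: 4.1
```

Call:
{"api": "carry_out", "payload": {
  "rows": [
    [0,0,0,0,0,0.012,1],
    [0,0,0,0,0,0.02,1]
  ]
}}

```text
t: 2.1
tool_pos: [0.5639, -0.1525, 0.0617]
tool_rot: [2.814, 1.382, 0.008]
contact_force: [0.2, -2.2, 10.4]
opening: 0.0002
grip_force: 4.9
```

```bash
python3 - <<'E'
from h import *
o=get_obs();print(o['tool_pos'],o['contact_force'],o['t'])
E
```

```text
[ 0.5639423  -0.15253776  0.06166298] [ 0.24887714 -2.1983828  10.41680867] 2.1
```

Call:
{"api": "carry_out", "payload": {
  "rows": [
    [0,0,0.014,-0.005,-0.021,0.008,1],
    [0,0,0.028,-0.01,-0.042,0.008,1],
    [0,0,0.042,-0.013,-0.063,0.008,1],
    [0,0,0.056,-0.015,-0.083,0.008,1],
    [0,0,0.083,-0.017,-0.125,0.008,1]
  ]
}}

```text
t: 2.6
tool_pos: [0.5311, -0.1356, 0.06]
tool_rot: [2.968, 1.0, 0.006]
contact_force: [-4.2, -7.1, 11.0]
opening: 0.0005
grip_force: 5.5
```

```bash
python3 - <<'E'
from h import *
import cv2
o=get_obs();print(o['tool_pos'],o['contact_force'],o['t'])
w=get_image("wrist");s=get_image("side")
c=s['img'][165:275,250:390];c=cv2.resize(c,(400,314),interpolation=cv2.INTER_CUBIC)
cv2.imwrite("pics/c3.png",np.vstack([c,cv2.resize(w['img'],(400,250))]))
E
```

```text
[ 0.5310638  -0.13557781  0.05998422] [-4.16832844 -7.12942151 10.96333938] 2.6
```

View pics/c3.png

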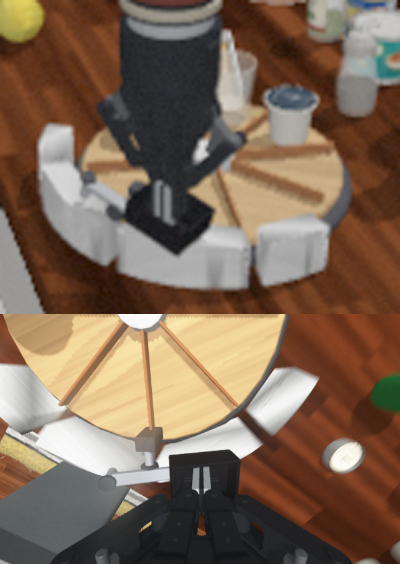

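The tray turns with the pad. The sideways force is radial because I ride against the inner rim, so I widen the radius as I continue.

Call:
{"api": "carry_out", "payload": {
  "rows": [
    [0,0,0.03,-0.028,-0.041,0,1],
    [0,0,0.058,-0.037,-0.084,0,1],
    [0,0,0.086,-0.039,-0.128,0,1],
    [0,0,0.113,-0.037,-0.172,0,1],
    [0,0,0.13,-0.034,-0.198,-0.025,1]
  ]
}}

```text
t: 3.2
tool_pos: [0.486, -0.0909, 0.0655]
tool_rot: [3.117, 0.377, 0.009]
contact_force: [0.0, 0.1, -0.3]
opening: 0.0001
grip_force: 0.0
```

Call:
{"api": "carry_out", "payload": {
  "rows": [
    [0,0,0.008,-0.003,-0.012,-0.015,1],
    [0,0,0.017,-0.006,-0.025,-0.025,1],
    [0,0,0.025,-0.009,-0.038,-0.025,1],
    [0,0,0.033,-0.011,-0.051,-0.025,1],
    [0,0,0.033,-0.011,-0.051,-0.025,1]
  ]
}}

```text
t: 3.7
tool_pos: [0.4781, -0.0772, 0.0717]
tool_rot: [3.132, 0.22, 0.005]
contact_force: [0.1, -0.1, -0.0]
opening: -0.0003
grip_force: 0.2
```

```bash
python3 - <<'E'
from h import *
import cv2
o=get_obs();print(o['tool_pos'],o['contact_force'],o['t'])
w=get_image("wrist");s=get_image("side")
c=s['img'][165:275,250:390];c=cv2.resize(c,(400,314),interpolation=cv2.INTER_CUBIC)
cv2.imwrite("pics/c4.png",np.vstack([c,cv2.resize(w['img'],(400,250))]))
E
```

```text
[ 0.47808486 -0.07715362  0.07166048] [ 0.05080491 -0.12304858 -0.03481637] 3.7
```

View pics/c4.png

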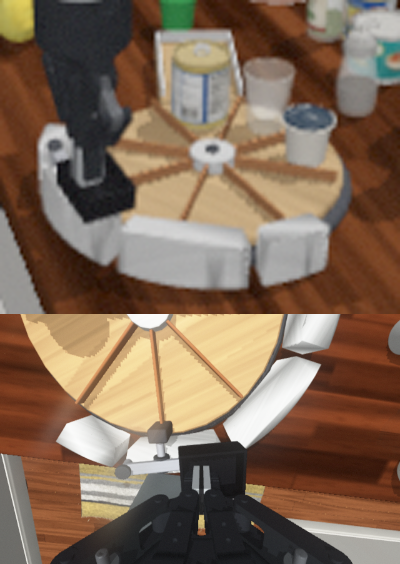

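The tin is now at about crop (200,85), almost in front of the landing. The finger has no contact, so I push on gently until the rim resists.

Call:
{"api": "carry_out", "payload": {
  "rows": [
    [0,0,0.008,-0.003,-0.013,0,1],
    [0,0,0.017,-0.006,-0.026,0,1],
    [0,0,0.025,-0.009,-0.039,0,1],
    [0,0,0.033,-0.011,-0.052,0,1],
    [0,0,0.033,-0.011,-0.052,0,1]
  ]
}}

```text
t: 4.3
tool_pos: [0.4714, -0.0615, 0.0701]
tool_rot: [-3.141, -0.056, -0.0]
contact_force: [-1.4, -0.4, 1.0]
opening: 0.0002
grip_force: 0.2
```

Call:
{"api": "carry_out", "payload": {
  "rows": [
    [0,0,0,-0.01,-0.013,-0.005,1],
    [0,0,0,-0.012,-0.026,-0.01,1],
    [0,0,0,-0.012,-0.026,-0.01,1]
  ]
}}

```text
t: 4.6
tool_pos: [0.4679, -0.0582, 0.0728]
tool_rot: [3.131, 0.058, 0.003]
contact_force: [4.0, -17.1, -6.7]
opening: 0.0005
grip_force: 8.1
```

```bash
python3 - <<'E'
from h import *
import cv2
o=get_obs();print(o['tool_pos'],o['contact_force'],o['t'])
w=get_image("wrist");np.savez("w5.npz",mtx=w['mtx'],R=w['R'],t=w['t']);s=get_image("side")
c=s['img'][165:275,250:390];c=cv2.resize(c,(400,314),interpolation=cv2.INTER_CUBIC)
cv2.imwrite("pics/c5.png",np.vstack([c,cv2.resize(w['img'],(400,250))]));cv2.imwrite("pics/w5.png",w['img'])
E
```

```text
[ 0.46785256 -0.05815072  0.07279417] [  4.00923501 -17.05561251  -6.67873058] 4.6
```

View pics/c5.png

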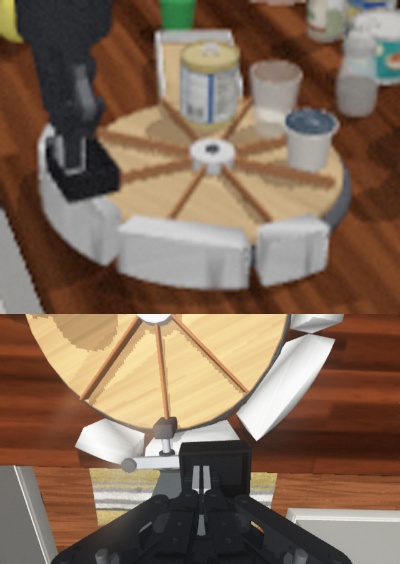

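Locked: the rim resists at 17 N, and the dividers are back at their original pixels, e.g. (366,229) against (367,229), so the tray turned one step. The tin is at crop (210,85) with the landing behind it. Next I back off, lift and locate the tin.

Call:
{"api": "carry_out", "payload": {
  "rows": [
    [0,0,0,0.008,0.03,0.0,1],
    [0,0,0,0.01,0.05,-0.0,1],
    [0,0,0,0.01,0.05,-0.1,1],
    [0,0,0,0.01,0.05,-0.25,0],
    [0,0,0,0.01,0.05,-0.4,-1]
  ]
}}

```text
t: 5.2
tool_pos: [0.4701, -0.0689, 0.1935]
tool_rot: [-3.14, -0.055, 0.003]
contact_force: [0.7, 0.4, -0.2]
opening: 0.0284
grip_force: 0.0
```

Call:
{"api": "carry_out", "payload": {
  "rows": [
    [0,0,0.04,0.16,-0.05,-0.12,-1],
    [0,0,0.08,0.3,-0.1,-0.12,-1],
    [0,0,0.1,0.4,-0.2,-0.12,-1],
    [0,0,0.1,0.4,-0.2,-0.12,-1],
    [0,0,0.1,0.4,-0.2,-0.12,-1]
  ]
}}

```text
t: 5.7
tool_pos: [0.5889, -0.0043, 0.2283]
tool_rot: [-3.111, 0.434, 0.003]
contact_force: [0.0, -0.2, 0.3]
opening: 0.0854
grip_force: 0.0
```

```bash
python3 - <<'E'
from h import *
import cv2
from scipy.spatial.transform import Rotation as Ro
o=get_obs();print(o['tool_pos'],Ro.from_rotvec(o['tool_rot']).as_matrix().round(3).tolist(),o['contact_force'],o['t'],o['q'],o['opening'])
w=get_image("wrist");np.savez("w6.npz",mtx=w['mtx'],R=w['R'],t=w['t']);s=get_image("side")
cv2.imwrite("pics/s6.png",s['img']);cv2.imwrite("pics/w6.png",w['img'])
c=s['img'][140:275,240:400];c=cv2.resize(c,(640,540),interpolation=cv2.INTER_CUBIC)[:400]
c=cv2.resize(s['img'][165:275,250:390],(509,400),interpolation=cv2.INTER_CUBIC)
cv2.imwrite("pics/c6.png",np.hstack([c,cv2.resize(w['img'],(288,180)) if 0 else np.zeros((400,0,3),np.uint8)]))
E
```

```text
[ 0.58893918 -0.00432622  0.22828311] [[0.962, -0.274, -0.002], [-0.274, -0.962, 0.0], [-0.002, 0.0, -1.0]] [ 0.04276796 -0.21168288  0.33965515] 5.7 [-1.33766091e-01 -2.92543907e-02  1.70059415e+00  2.07783024e-04
  1.47199462e+00  1.71437358e+00] 0.08539877901488217
```

View pics/w6.png

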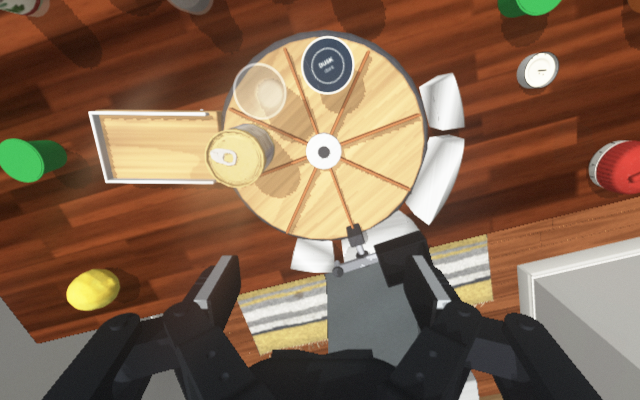

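The wrist view shows the hub at (324,152), the tin lid at (235,158), the landing between (92,113)–(207,113) and (105,183)–(215,182), and the glass (260,92) and pod (328,66) still in their bays.

```bash
python3 - <<'E'
from h import *
w=dict(np.load("w6.npz"))
hub=ray(w,(324,152),.041)[:2];print('hub',hub)
def P(n,p,z):
    X=ray(w,p,z)[:2];d=X-hub;print(n,X.round(4),'r',np.hypot(*d).round(4),'ang',(np.degrees(np.arctan2(d[1],d[0]))%360).round(2))
P('tin',(235,158),.096)
for p in [(92,113),(104,184),(215,183),(207,113)]:P('land',p,.0335)
for p in [(234,109),(411,190),(419,114),(288,50),(318,226),(352,225),(286,203),(230,170)]:P('div',p,.036)
P('pad',(403,262),.09)
import cv2
im=cv2.imread("pics/w6.png");g=cv2.cvtColor(im,cv2.COLOR_BGR2GRAY)
c=cv2.HoughCircles(g[110:210,180:290],cv2.HOUGH_GRADIENT,1,20,param1=80,param2=15,minRadius=24,maxRadius=36);print(c)
E
```

```text
hub [ 0.61372573 -0.01467821]
tin [0.641  0.0668] r 0.086 ang 71.48
land [0.7261 0.2241] r 0.2639 ang 64.8
land [0.6483 0.2535] r 0.2704 ang 82.66
land [0.6124 0.1232] r 0.1378 ang 90.54
land [0.6907 0.0999] r 0.138 ang 56.13
div [0.6862 0.0685] r 0.1103 ang 48.91
div [ 0.5394 -0.1035] r 0.1158 ang 230.06
div [ 0.6247 -0.1278] r 0.1137 ang 275.54
div [ 0.7257 -0.0074] r 0.1122 ang 3.73
div [0.5244 0.0185] r 0.0953 ang 159.66
div [ 0.5139 -0.0234] r 0.1002 ang 184.97
div [0.565  0.0478] r 0.0792 ang 127.96
div [0.6229 0.0987] r 0.1137 ang 85.4
pad [ 0.4798 -0.0679] r 0.1441 ang 201.68
[[[52.5 46.5 26.6]]]
```

Call:
{"api": "carry_out", "payload": {
  "rows": [
    [0,0,0,0.05,-0.13,0.05,-1],
    [0,0,0,0.1,-0.275,0.15,-1],
    [0,0,0,0.102,-0.275,0.25,-1],
    [0,0,0,0.102,-0.275,0.33,-1],
    [0,0,0,0.102,-0.275,0.33,-1]
  ]
}}

```text
t: 6.3
tool_pos: [0.6373, 0.0652, 0.125]
tool_rot: [3.11, -0.438, -0.014]
contact_force: [-0.3, 0.8, -1.2]
opening: 0.0849
grip_force: 0.0
```

```bash
python3 - <<'E'
from h import *
import cv2
o=get_obs();p=o['tool_pos'];print(p,o['contact_force'],o['t'])
w=get_image("wrist");s=get_image("side");g=get_image("scene")
for d in (w,s,g):print(proj(d,[*p[:2],.096]),proj(d,p))
c=cv2.resize(g['img'][140:270,240:370],(400,400),interpolation=cv2.INTER_CUBIC)
d=cv2.resize(s['img'][140:270,250:380],(400,400),interpolation=cv2.INTER_CUBIC)
e=np.zeros((200,800,3),np.uint8);e[:,:320]=cv2.resize(w['img'],(320,200))
cv2.imwrite("pics/c7.png",np.vstack([np.hstack([c,d]),e]))
E
```

```text
[0.63726792 0.0651518  0.12499407] [-0.3178304   0.81820865 -1.23788129] 6.3
[320.5941595  234.53526315] [320.47485969 257.85734259]
[321.37562752 182.77539474] [321.64935247 173.17867101]
[294.7880571  203.32488428] [294.3953061  192.82055573]
```

View pics/c7.png

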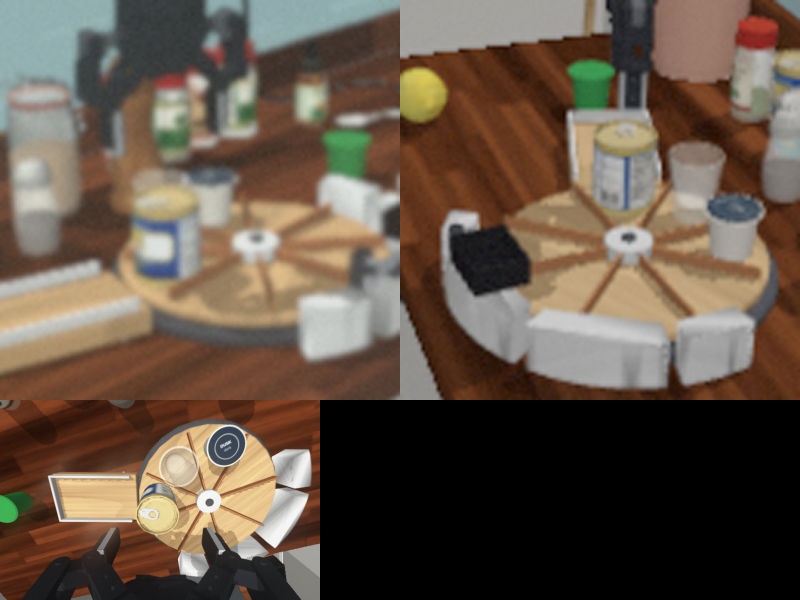

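The tin lid is at wrist (316,230) and the TCP projects to (321,235). The remaining offset of about 3 mm is the unsettled part of the command. The tray is locked, and the glass and pod are in place. I descend and grip.

Call:
{"api": "carry_out", "payload": {
  "rows": [
    [0,0,0,0.005,-0.005,0.0,-1],
    [0,0,0,0.005,-0.005,0.08,-1],
    [0,0,0,0.005,-0.005,0.16,-1],
    [0,0,0,0.005,-0.005,0.235,-1],
    [0,0,0,0.005,-0.005,0.235,-1]
  ],
  "force": 30
}}

```text
t: 6.95
tool_pos: [0.6411, 0.0666, 0.0573]
tool_rot: [3.11, -0.438, -0.007]
contact_force: [-1.3, 0.6, -0.7]
opening: 0.0853
grip_force: 0.0
```

Call:
{"api": "carry_out", "payload": {
  "rows": [
    [0,0,0,0,0,0,-0.2],
    [0,0,0,0,0,0,0.2],
    [0,0,0,0,0,0,0.6],
    [0,0,0,0,0,0,1],
    [0,0,0,0,0,0,1]
  ],
  "force": 30
}}

```text
t: 7.45
tool_pos: [0.6448, 0.0668, 0.0624]
tool_rot: [-3.11, 0.438, -0.007]
contact_force: [-0.6, -0.4, 5.3]
opening: 0.0562
grip_force: 32.8
```

Call:
{"api": "carry_out", "payload": {
  "rows": [
    [0,0,0,0,0,-0.02,1],
    [0,0,0,0,0,-0.05,1],
    [0,0,0,0,0,-0.05,1]
  ]
}}

```text
t: 7.75
tool_pos: [0.6435, 0.0668, 0.0758]
tool_rot: [-3.111, 0.438, -0.003]
contact_force: [0.6, -0.9, -1.4]
opening: 0.0565
grip_force: 32.4
```

Call:
{"api": "carry_out", "payload": {
  "rows": [
    [0,0,0,-0.003,-0.08,0,1],
    [0,0,0,-0.006,-0.17,0,1],
    [0,0,0,-0.01,-0.26,0,1],
    [0,0,0,-0.014,-0.36,0,1],
    [0,0,0,-0.014,-0.36,0,1]
  ]
}}

```text
t: 8.25
tool_pos: [0.6687, 0.175, 0.0741]
tool_rot: [-3.11, 0.433, 0.0]
contact_force: [0.1, -0.7, -2.8]
opening: 0.0562
grip_force: 33.0
```

Call:
{"api": "carry_out", "payload": {
  "rows": [
    [0,0,0,0,0,0.015,1],
    [0,0,0,0,0,0.03,1],
    [0,0,0,0,0,0.043,1],
    [0,0,0,0,0,0.043,1]
  ]
}}

```text
t: 8.65
tool_pos: [0.6685, 0.1708, 0.0612]
tool_rot: [3.11, -0.439, -0.001]
contact_force: [-0.7, -0.4, -2.6]
opening: 0.0565
grip_force: 33.1
```

```bash
python3 - <<'E'
from h import *
import cv2
o=get_obs();p=o['tool_pos'];print(p,o['contact_force'],o['t'])
w=get_image("wrist");s=get_image("side");g=get_image("scene")
c=cv2.resize(g['img'][160:290,220:350],(400,400),interpolation=cv2.INTER_CUBIC)
d=cv2.resize(s['img'][120:250,250:380],(400,400),interpolation=cv2.INTER_CUBIC)
cv2.imwrite("pics/c8.png",np.hstack([c,d]))
E
```

```text
[0.66849348 0.17079745 0.06123068] [-0.69500217 -0.43089904 -2.57743962] 8.65
```

View pics/c8.png

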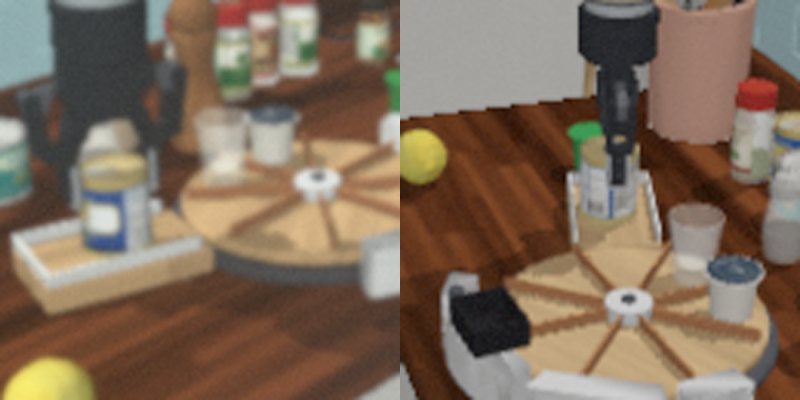

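The tin hangs between the rails at side crop (610,178), but the force says it is not down yet.

Call:
{"api": "carry_out", "payload": {
  "rows": [
    [0,0,0,0,0,0.005,1],
    [0,0,0,0,0,0.01,1],
    [0,0,0,0,0,0.01,1]
  ]
}}

```text
t: 9.1
tool_pos: [0.669, 0.1713, 0.061]
tool_rot: [3.11, -0.438, 0.0]
contact_force: [-5.4, -2.3, 8.1]
opening: 0.0566
grip_force: 33.8
```

Call:
{"api": "carry_out", "payload": {
  "rows": [
    [0,0,0,0,0,-0.006,1],
    [0,0,0,0,0,-0.006,0.2],
    [0,0,0,0,0,-0.006,-0.3],
    [0,0,0,0,0,-0.006,-1],
    [0,0,0,0,0,-0.006,-1]
  ]
}}

```text
t: 9.6
tool_pos: [0.6687, 0.1718, 0.06]
tool_rot: [-3.111, 0.438, -0.0]
contact_force: [0.1, 0.1, -0.6]
opening: 0.0828
grip_force: 0.0
```

Call:
{"api": "carry_out", "payload": {
  "rows": [
    [0,0,0,0,0,0,-1],
    [0,0,0,0,0,-0.08,-1],
    [0,0,0,0,0,-0.2,-1],
    [0,0,0,0,0,-0.35,-1],
    [0,0,0,0,0.1,-0.45,-1]
  ]
}}

```text
t: 10.1
tool_pos: [0.6616, 0.1451, 0.1989]
tool_rot: [-3.11, 0.432, -0.007]
contact_force: [1.5, -0.4, 1.0]
opening: 0.0855
grip_force: 0.0
```

```bash
python3 - <<'E'
from h import *
import cv2
o=get_obs();p=o['tool_pos'];print(p,o['contact_force'],o['t'],o['opening'])
w=get_image("wrist");s=get_image("side")
d=cv2.resize(s['img'][130:270,250:380],(400,430),interpolation=cv2.INTER_CUBIC)
e=np.zeros((430,400,3),np.uint8);e[:250]=cv2.resize(w['img'],(400,250))
cv2.imwrite("pics/c9.png",np.hstack([d,e]))
E
```

```text
[0.66164208 0.14512512 0.19891184] [ 1.46789671 -0.35382904  1.0264263 ] 10.1 0.08545695986102586
```

View pics/c9.png

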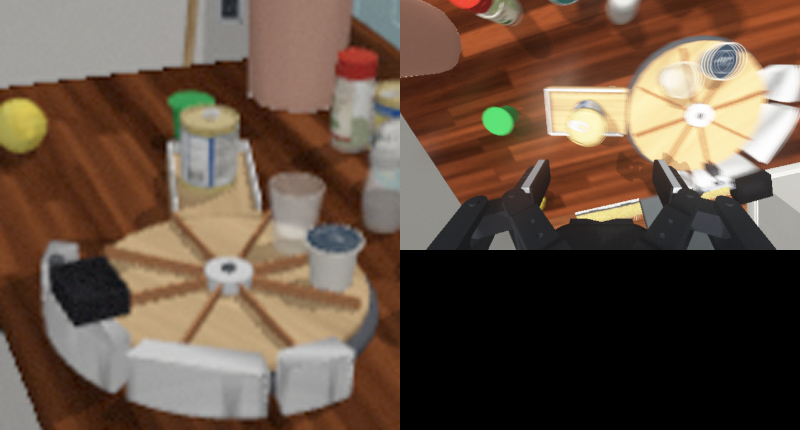

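```bash
python3 -c "
from station import *
print(finish_job())"
```

```text
the job is handed in; nothing more can be done
None
```

The job is handed in at about 10 s: tray turned one slot and locked (the pad resisted a 17 N push; I didn't see the pin itself), tin upright on the landing off the tray, glass, pod and lemon in place, timer and candle not rechecked; I viewed 13 pictures, over the limit of 10.

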